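# Clear the parts carousel: find the full tins

### The arm

A 7-joint arm with a two-finger parallel gripper is mounted at the origin on the work surface. World frame = base frame: x ahead of the robot, y to its left, z up, the work surface at z = 0. Lengths are in m, angles in rad, forces in N, time in s.
With the tool pointing down it reaches from about 0.425 to 0.875 m from the base axis. Payload 4.7 kg.
Tool frame: the origin (TCP) lies at the centre of the arm's flange, where the gripper is bolted on; the fingertips stand 182 mm ahead of it and the grasp point (between the pads) lies 164 mm ahead of it; z points along the fingers, y is the line along which they close (so a half turn about z gives the same grasp; the last joint's range is limited). The gripper opens to 87 mm and grips with 3 to 60 N. Pads are 19 mm wide; open, the fingers measure 117 mm over their backs; the gripper's body (75 mm by 190 mm) begins 51 mm behind the grasp point.
Start: joints at [1.343, 0.321, -0.07, 1.45, 0.023, 1.371, -0.057], TCP at [0.156, -0.631, 0.405] pointing down, gripper open.
Joint ranges: [-2.86, 2.86], [-0.3, 2.09], [-1.38, 1.24], [0.06, 2.45], [-1.56, 4.7], [0.09, 2.05], [-2.69, 2.69]. Speed limits (rad/s): [2.57, 2.57, 3.14, 3.14, 3.14, 3.14, 3.14].

### API

Orientations are given as a 3x3 rotation matrix whose columns are the frame's x, y, z axes.
In Python, from rig import manip, snapshot, finder gives the robot as it stands.
- The arm moves only by the shell command python3 -m jog 'ROWS' [OPENING] [FORCE]. ROWS is JSON, a list of rows, each an object with "slide": the shift along the world's x, y, z in units of 30 mm (1.0 is 30 mm), a list of three; "twist": the turn about the world's z in units of 8 degrees (1.0 is 8 degrees). A call has 1 to 5 rows; each row is the pose to reach, as a shift and turn from the pose commanded when the call began; what a row does not reach only later rows make up. A row lasts 1/10 s, in which the tool goes at most 50 mm and 8.59 degrees, less where a joint would pass 70% of its speed; a pose out of reach is approached as far as the arm can. A call with a gripper value outside its range is refused whole. OPENING is the closure, from 0 (fully open) to 1 (shut), set as the call begins (- or left out, the last holds). The fingers move at their own pace and stop on an object; FORCE is the grip in N (left out, the last holds). Time passes only in rows, so rows that repeat a pose let the fingers close. It gives the time, the measured TCP pose, the force, the opening and the grip force at its end, in the units of the state.
- manip.read_state(): the state, without advancing time (a new reading comes with each control period).
- snapshot(name): name is "side" or "top" or "wrist"; returns a dict with "pixels" (400x640x3 uint8, red, green, blue), "z_map" (400x640 float32, m along the optical axis (not along the pixel's ray), 0 where there is no reading), "fx", "fy", "cx", "cy" (pixels), "world_to_cam" (4x4, takes a point from world to camera coordinates); the wrist camera has in their place "tool_from_camera" (4x4, takes a point from camera to tool coordinates, whose origin is the TCP and whose axes are the flange's). Camera axes: x right, y up, looking along -z (the intrinsics and any distortion apply to the point x, -y, -z); pixel columns grow to the right and rows downward; lengths in m; the calibration is good to about 2 mm. A picture is of the moment at which its call begins: read the wrist's pose just before it.
- manip.finish_job(): hands the job in; it is judged then, once.
Trained networks look in a picture, given as the dict that the camera call returned (one of the last four; its "shot" number tells which), for a name from the list of things; names that differ only in an ending like _2 or _b are one class to them, and where a whole thing is asked for, a point or a joint stands for the part that bears it (a point fixed in the world has none). Each returns a list of dicts, best first, with "conf" (0 to 1); they miss things now and then, are a little off and sometimes report something else, mostly with a low value. They report only what shows in the picture. A call takes as long as a camera call. They do not tell look-alikes from the thing itself.
- finder.find_in(query, picture): "at" ([column, row] in pixels, amid what is visible of it).
- finder.cut_out(query, picture): "region" (400x640 bool, what is visible of it) and "at" ([column, row] in pixels, amid what is visible of it).
- finder.place_of(query, picture): "at" ([column, row] in pixels: a listed point, or the origin of a listed thing).
The state is a dict: "time": time; "joints": joint angles; "dq": joint speeds; "effort": joint torques, N m; "tcp_pos": TCP position; "tool_rot": TCP orientation; "ft_force": force on the tool from outside, world axes, zero at the start; "wrist_torque": the same for the moment, N m; "opening": opening from 0.0 (shut) to 1.0 (fully open); "gripper_force": force on a finger pad.
Only numpy, scipy, OpenCV 4.12 (cv2) and the standard library are available. Lean on these libraries where they do the work, as an engineer would, in place of code of your own. Each camera call takes 0.05 s, during which the arm holds its last target. There are 200 camera calls.

### The job

The closed tins on the revolving parts carousel look alike, but one or two of them are full of bearing balls and the rest are empty. Turn the carousel by its posts to bring the tins out from under the wire guard, lift them to feel which are heavy, and set each full tin down in the small square steel tray and every empty tin in the plywood crate, all lying inside the walls and none stacked on another.

Things in the scene. Friction and masses are not known exactly. Their poses are not given: they have to be found in the camera images.
- tin_a: One of the look-alike closed steel tins, fixed lid: 56 (own x) x 80 (own y) x 62 mm high; origin at its middle, 31 mm above its underside. Starts in some bay of the carousel, any yaw. One or two of the tins present are full (0.5 to 0.8 kg), the others empty (0.10 to 0.16 kg); only the weight tells. None if absent.
- tin_b: One of the look-alike closed steel tins, fixed lid: 56 (own x) x 80 (own y) x 62 mm high; origin at its middle, 31 mm above its underside. Starts in some bay of the carousel, any yaw. One or two of the tins present are full (0.5 to 0.8 kg), the others empty (0.10 to 0.16 kg); only the weight tells. None if absent.
- tin_c: One of the look-alike closed steel tins, fixed lid: 56 (own x) x 80 (own y) x 62 mm high; origin at its middle, 31 mm above its underside. Starts in some bay of the carousel, any yaw. One or two of the tins present are full (0.5 to 0.8 kg), the others empty (0.10 to 0.16 kg); only the weight tells. None if absent.
- tin_d: One of the look-alike closed steel tins, fixed lid: 56 (own x) x 80 (own y) x 62 mm high; origin at its middle, 31 mm above its underside. Starts in some bay of the carousel, any yaw. One or two of the tins present are full (0.5 to 0.8 kg), the others empty (0.10 to 0.16 kg); only the weight tells. None if absent.
- tin_e: One of the look-alike closed steel tins, fixed lid: 56 (own x) x 80 (own y) x 62 mm high; origin at its middle, 31 mm above its underside. Starts in some bay of the carousel, any yaw. One or two of the tins present are full (0.5 to 0.8 kg), the others empty (0.10 to 0.16 kg); only the weight tells. None if absent.
- tray: Loose steel job tray, the small square one: 150 x 150 mm outside, 25 mm high, walls and floor 5 mm thick, open on top; holds two tins, 56 mm sides along one row; origin at the centre of its underside. Stands on one side (left or right) of the carousel.
- crate: Loose low plywood refill crate, the larger rectangular one: 220 mm (own x) x 200 mm (own y) outside, 28 mm high, walls and floor 8 mm thick, open on top; origin at the centre of its underside. Holds four tins two by two, 80 mm sides along own x. Stands on the other side of the carousel.
- guard: Fixed steel wire guard: flat grid roof of 7 mm bars 47 mm apart, 160 to 172 mm above the bench, 390 mm wide (own y), over own x -25 to +200 mm; open all round below; four 12 mm legs at own x 100 and 190, y +-197 mm. Origin on the carousel axis at bench height; own -x points to the robot side, where the platter is uncovered. Tins under the roof cannot be taken from above.
- carousel (a joint): Turn of the platter (rad, + anticlockwise from above, 0 at start); no stops; 0.2 N m friction, stays where left. A 360 mm disc, five equal open bays 72 deg apart, bay centres 120 mm from the axis, parted by radial ribs 12 mm high; rim 10 mm above the bay floor; hub 44 mm thick, 50 mm high.
- platter (a point): Centre of the carousel platter, on its axis at the level of the bay floor (42 mm above the bench).
- post0 (a point): Centre of the top of one of the five upright round posts on the platter, by which it is turned: 18 mm thick, standing 70 mm above the bay floor (top 112 mm above the bench), 163 mm from the axis, one between each pair of neighbouring bays. Turns with the platter.
- post1 (a point): Centre of the top of one of the five upright round posts on the platter, by which it is turned: 18 mm thick, standing 70 mm above the bay floor (top 112 mm above the bench), 163 mm from the axis, one between each pair of neighbouring bays. Turns with the platter.
- post2 (a point): Centre of the top of one of the five upright round posts on the platter, by which it is turned: 18 mm thick, standing 70 mm above the bay floor (top 112 mm above the bench), 163 mm from the axis, one between each pair of neighbouring bays. Turns with the platter.
- post3 (a point): Centre of the top of one of the five upright round posts on the platter, by which it is turned: 18 mm thick, standing 70 mm above the bay floor (top 112 mm above the bench), 163 mm from the axis, one between each pair of neighbouring bays. Turns with the platter.
- post4 (a point): Centre of the top of one of the five upright round posts on the platter, by which it is turned: 18 mm thick, standing 70 mm above the bay floor (top 112 mm above the bench), 163 mm from the axis, one between each pair of neighbouring bays. Turns with the platter.
Things that resemble listed ones, but are neither listed nor needed, are in the scene too. What is shaped like the tin_c but red is not meant.

How it is judged:
At the end, for the whole second after the job is handed in: Each full tin rests in the tray (bearing on it with over 3 N), middle within 48 mm of the centre along both tray axes; each empty one in the crate (under 3 N), middle within 80 mm (crate x) and 70 mm (crate y) of its centre; all under 65 mm above the underside, any way up (((x of tin_a in the frame of tray between -0.048 and 0.048 m and y of tin_a in the frame of tray between -0.048 and 0.048 m and z of tin_a in the frame of tray below 0.065 m and contact force between tin_a and tray above 3 N) or (x of tin_a in the frame of crate between -0.08 and 0.08 m and y of tin_a in the frame of crate between -0.07 and 0.07 m and z of tin_a in the frame of crate below 0.065 m and contact force between tin_a and crate below 3 N)) and linear speed of each of tin_a, tin_b, tin_c, tin_d, tin_e below 0.02 m/s and ((x of tin_b in the frame of tray between -0.048 and 0.048 m and y of tin_b in the frame of tray between -0.048 and 0.048 m and z of tin_b in the frame of tray below 0.065 m and contact force between tin_b and tray above 3 N) or (x of tin_b in the frame of crate between -0.08 and 0.08 m and y of tin_b in the frame of crate between -0.07 and 0.07 m and z of tin_b in the frame of crate below 0.065 m and contact force between tin_b and crate below 3 N)) and ((x of tin_c in the frame of tray between -0.048 and 0.048 m and y of tin_c in the frame of tray between -0.048 and 0.048 m and z of tin_c in the frame of tray below 0.065 m and contact force between tin_c and tray above 3 N) or (x of tin_c in the frame of crate between -0.08 and 0.08 m and y of tin_c in the frame of crate between -0.07 and 0.07 m and z of tin_c in the frame of crate below 0.065 m and contact force between tin_c and crate below 3 N)) and ((x of tin_d in the frame of tray between -0.048 and 0.048 m and y of tin_d in the frame of tray between -0.048 and 0.048 m and z of tin_d in the frame of tray below 0.065 m and contact force between tin_d and tray above 3 N) or (x of tin_d in the frame of crate between -0.08 and 0.08 m and y of tin_d in the frame of crate between -0.07 and 0.07 m and z of tin_d in the frame of crate below 0.065 m and contact force between tin_d and crate below 3 N)) and ((x of tin_e in the frame of tray between -0.048 and 0.048 m and y of tin_e in the frame of tray between -0.048 and 0.048 m and z of tin_e in the frame of tray below 0.065 m and contact force between tin_e and tray above 3 N) or (x of tin_e in the frame of crate between -0.08 and 0.08 m and y of tin_e in the frame of crate between -0.07 and 0.07 m and z of tin_e in the frame of crate below 0.065 m and contact force between tin_e and crate below 3 N))); the robot touches nothing.
Of tin_a, tin_b, tin_c, tin_d, tin_e only 4 to 5 are there at a start; the rules pass over those that are not, and their reading is None.
At some moment in a run one of tin_a, tin_b, tin_c, tin_d, tin_e, tray, crate may be knocked a few centimetres aside while the robot is not near it.
Once in a run the grip may slacken for a moment while it holds something.
It also fails if it takes over 210 s, if anything falls off the work surface, if the arm or the gripper's body presses on something with over 40 N, if the wrist force passes 120 N, or if a joint passes its speed limit or range.

## Working session

There is one attempt and no reset: what is moved stays moved. The work goes in short steps, Python scripts to look and compute and a shell command to move; the robot and the scene stay as the last step left them, time stands still between calls to the robot, and variables do not carry over. Pictures are saved under pics/ and viewed, at most 14 in all, crops included, and the job is handed in when it is done.

```bash
ls; mkdir -p pics
cat > h.py <<'E'
import numpy as np, cv2
from rig import manip, snapshot, finder
def save(p,name,crop=None,scale=1):
    im=p["pixels"][:,:,::-1]
    if crop: im=im[crop[1]:crop[3],crop[0]:crop[2]]
    if scale!=1: im=cv2.resize(im,None,fx=scale,fy=scale,interpolation=cv2.INTER_CUBIC)
    cv2.imwrite("pics/"+name,im)
def c2w(p,st=None):
    if "world_to_cam" in p: return np.linalg.inv(p["world_to_cam"])
    T=np.eye(4);T[:3,:3]=st["tool_rot"];T[:3,3]=st["tcp_pos"]
    return T@np.array(p["tool_from_camera"])
def ray(p,uv,st=None):
    M=c2w(p,st); u,v=uv
    d=np.array([(u-p["cx"])/p["fx"],-(v-p["cy"])/p["fy"],-1.])
    return M[:3,3],M[:3,:3]@d
def at_z(p,uv,z,st=None):
    o,d=ray(p,uv,st); return o+d*(z-o[2])/d[2]
def cloud(p,st=None):
    M=c2w(p,st); z=p["z_map"].astype(float); v,u=np.mgrid[:z.shape[0],:z.shape[1]]
    c=np.stack([(u-p["cx"])/p["fx"]*z,-(v-p["cy"])/p["fy"]*z,-z],-1)
    w=c@M[:3,:3].T+M[:3,3]; w[z<=0]=np.nan; return w
E
python3 - <<'E'
from h import *
s=manip.read_state(); print(s)
p=snapshot("top"); print({k:p[k] for k in p if k not in("pixels","z_map")})
save(p,"top0.png")
p=snapshot("side"); save(p,"side0.png")
E
```

```text
pics
{'time': 0.0, 'joints': array([ 1.34312315,  0.32183054, -0.07010603,  1.4516582 ,  0.02261142,
        1.3707729 , -0.05686899]), 'dq': array([-0.00088942, -0.00044196, -0.00027732,  0.00084531,  0.00078239,
       -0.00022344,  0.00115098]), 'effort': array([-9.18877267e-04, -4.91292500e+01, -4.04302133e-01, -3.12533355e+01,
       -6.39675278e-02,  4.34120209e-02,  1.57358295e-04]), 'tcp_pos': array([ 0.15555782, -0.63090962,  0.40366488]), 'tool_rot': array([[ 9.70894889e-01,  2.39505354e-01, -5.47579575e-04],
       [ 2.39505959e-01, -9.70893226e-01,  1.80002224e-03],
       [-1.00526336e-04, -1.87878096e-03, -9.99998230e-01]]), 'ft_force': array([ 0.22025934, -0.50390425, -0.15318505]), 'wrist_torque': array([-0.01644082, -0.00655123, -0.0432629 ]), 'gripper_force': 0.0, 'opening': 1.0001206827266924}
{'fx': 363.00667451715134, 'fy': 363.00667451715134, 'cx': 319.88192211672094, 'cy': 200.10886976350676, 'world_to_cam': array([[ 0.00477354, -0.99994122, -0.00973448,  0.06822533],
       [ 0.98588992,  0.00307714,  0.16736665, -0.57092829],
       [-0.16732686, -0.01039606,  0.98584666, -0.95939106],
       [ 0.        ,  0.        ,  0.        ,  1.        ]]), 'shot': 1}
```

View pics/top0.png

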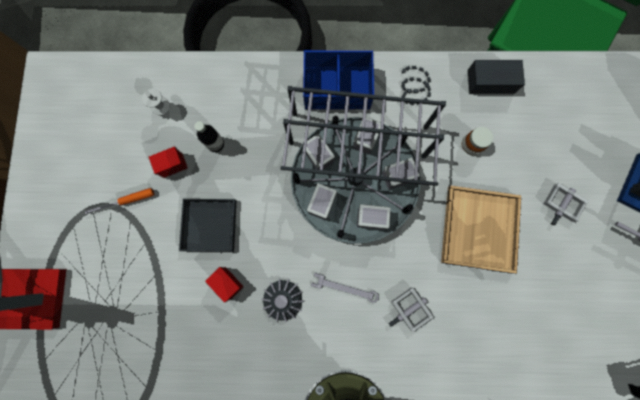

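View pics/side0.png

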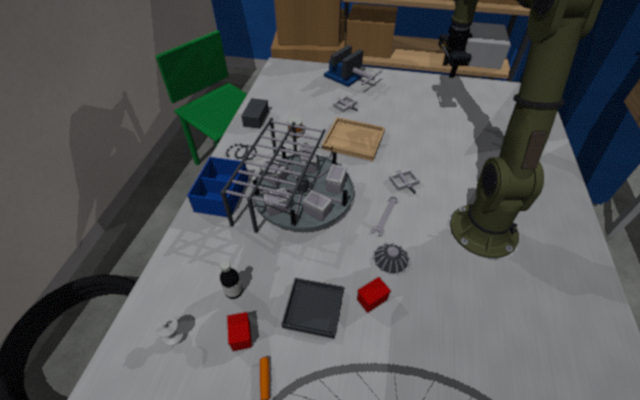

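The top view shows: grey tins at px (321,201), (374,216), (319,150), (366,135) and (403,173) on the platter, and the dark tray at (210,225). The crate is at (482,230) and the guard spans (285-445, 88-185). The side view agrees. Candidates that could be taken for tins or containers: red tins at (168,162) and (224,284) (decoys, red), the blue bin at (338,80), and the black box at (496,77). I choose the five grey tins, the dark tray and the plywood crate.

```bash
cat >> h.py <<'E'
def rect(w,mask):
    pts=w[mask]; pts=pts[~np.isnan(pts[:,0])]
    (cx,cy),(a,b),ang=cv2.minAreaRect((pts[:,:2]*1000).astype(np.float32))
    if a<b: a,b=b,a; ang+=90
    return np.round([cx/1000,cy/1000,a/1000,b/1000],4),round((ang+90)%180-90,1)  # long axis angle
E
cat > scene.py <<'E'
from h import *
p=snapshot("top"); w=cloud(p)
out=None
for q in ["tray","crate"]:
    for d in finder.cut_out(q,p)[:2]:
        m=d["region"]; print(q,round(d["conf"],2),d["at"],rect(w,m&(w[:,:,2]>0.012)),np.nanpercentile(w[m][:,2],[5,50,95]).round(3))
for q in ["platter"]:
    for d in finder.place_of(q,p)[:2]: print(q,round(d["conf"],2),at_z(p,d["at"],0.042).round(4))
ps=[]
for d in finder.place_of("post0",p):
    if d["conf"]>.3: ps.append(at_z(p,d["at"],0.112)[:2]); print("post",round(d["conf"],2),np.round(d["at"]),ps[-1].round(4))
for d in finder.cut_out("tin_a",p):
    if d["conf"]>.2:
        m=d["region"]; z=w[:,:,2]; mm=m&(z>0.095)&(z<0.115)
        print("tin",round(d["conf"],2),np.round(d["at"]),at_z(p,d["at"],0.09).round(3),mm.sum(), rect(w,mm) if mm.sum()>20 else None,np.nanpercentile(z[m],[5,50,95]).round(3))
save(p,"top1.png",(270,70,530,280),3)
E
python3 scene.py
```

```text
crate 0.71 [479.1, 228.9] (array([ 0.4961, -0.3826,  0.221 ,  0.2019]), -8.0) [0.004 0.008 0.028]
platter 0.81 [ 0.6235 -0.0317  0.042 ]
post 0.86 [411. 208.] [ 0.5391 -0.1651]
post 0.83 [341. 232.] [0.4773 0.0151]
post 0.77 [404. 137.] [ 0.7324 -0.1539]
post 0.66 [297. 175.] [0.6256 0.1306]
post 0.64 [332. 117.] [0.7873 0.0368]
tin 0.89 [219. 284.] [0.344 0.328 0.09 ] 0 None [0.01  0.061 0.064]
tin 0.87 [373. 218.] [ 0.517 -0.071  0.09 ] 655 (array([ 0.5196, -0.0703,  0.0801,  0.0568]), 84.5) [0.074 0.104 0.107]
tin 0.8 [320. 155.] [0.688 0.071 0.09 ] 510 (array([0.6963, 0.0768, 0.0803, 0.0557]), 34.4) [0.059 0.103 0.107]
tin 0.72 [364. 140.] [ 0.731 -0.051  0.09 ] 368 (array([ 0.7466, -0.0572,  0.0789,  0.0552]), -22.7) [0.065 0.104 0.107]
tin 0.57 [318. 202.] [0.558 0.076 0.09 ] 635 (array([0.5603, 0.0666, 0.0798, 0.0561]), -21.3) [0.065 0.104 0.107]
tin 0.55 [169. 161.] [0.671 0.482 0.09 ] 0 None [0.012 0.061 0.064]
```

View pics/top1.png

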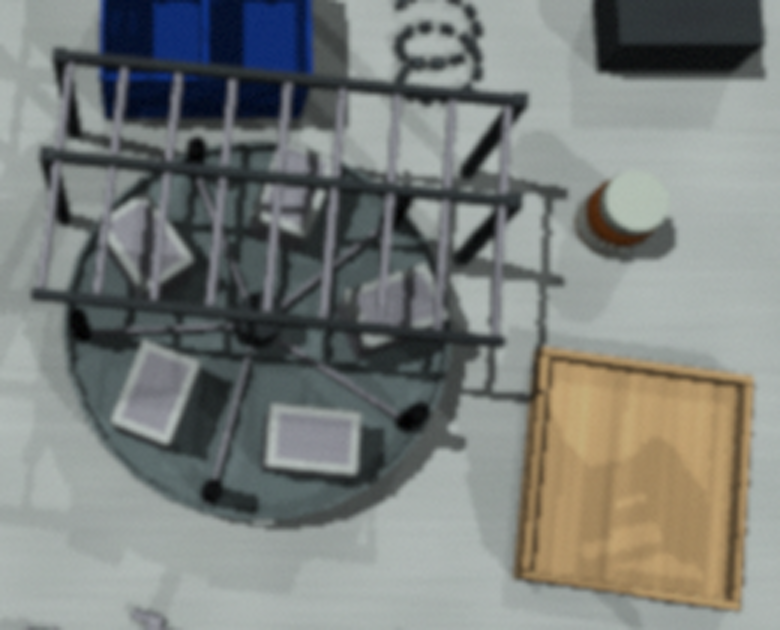

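```bash
cat >> h.py <<'E'
def goto(x,y,z=None,close=None):
    "units from measured TCP pose; close = wanted closing-axis angle, deg"
    s=manip.read_state(); t=s["tcp_pos"]; R=s["tool_rot"]
    d=(np.array([x,y,t[2] if z is None else z])-t)/0.03
    a=np.degrees(np.arctan2(R[1,1],R[0,1])); tw=0
    if close is not None: tw=((close-a+90)%180-90)/8
    print("slide",d.round(2),"twist",round(tw,2),"| closing now",a.round(1),"j7",round(s["joints"][6],2),"tcp",t.round(4),"F",s["ft_force"].round(2),"op",round(s["opening"],3),"t",s["time"])
E
for i in 1 2 3; do python3 -m jog '[{"slide":[4.04,6.23,0],"twist":-0.8},{"slide":[4.04,6.23,0],"twist":-0.8},{"slide":[4.04,6.23,0],"twist":-0.8},{"slide":[4.04,6.23,0],"twist":-0.8},{"slide":[4.04,6.23,0],"twist":-0.8}]' | tail -c 400; done
python3 - <<'E'
from h import *
goto(0.5196,-0.0703)
s=manip.read_state(); p=snapshot("wrist"); save(p,"w1.png"); w=cloud(p,s)
print(p["tool_from_camera"])
for d in finder.cut_out("tin_a",p):
    if d["conf"]>.2:
        m=d["region"]; z=w[:,:,2]; mm=m&(z>0.095)&(z<0.115)
        print("tin",round(d["conf"],2),np.round(d["at"]),mm.sum(), rect(w,mm) if mm.sum()>20 else None,np.nanpercentile(z[m],[5,50,95]).round(3))
for d in finder.place_of("post0",p):
    if d["conf"]>.3: print("post",round(d["conf"],2),np.round(d["at"]),at_z(p,d["at"],.112,s).round(4))
E
```

```text
time: 0.9
tcp_pos: [0.2801, -0.44, 0.4052]
tool_rot: [[0.991, 0.136, 0.001], [0.136, -0.991, 0.001], [0.001, -0.0, -1.0]]
ft_force: [0.9, -0.5, 0.9]
opening: 0.999
gripper_force: 0.0
time: 1.4
tcp_pos: [0.4004, -0.2525, 0.4053]
tool_rot: [[1.0, 0.025, 0.002], [0.025, -1.0, 0.0], [0.002, -0.0, -1.0]]
ft_force: [-0.6, -0.6, -1.0]
opening: 1.001
gripper_force: 0.0
time: 1.9
tcp_pos: [0.5207, -0.0653, 0.4054]
tool_rot: [[0.996, -0.087, 0.002], [-0.087, -0.996, 0.002], [0.002, -0.002, -1.0]]
ft_force: [-0.1, -0.0, -0.7]
opening: 1.0
gripper_force: 0.0
slide [-0.04 -0.17  0.  ] twist 0 | closing now -95.0 j7 -1.63 tcp [ 0.5207 -0.0653  0.4054] F [-0.1  -0.03 -0.68] op 1.0 t 1.9
[[-8.83871243e-05  9.57941901e-01  2.86962203e-01  7.95105398e-02]
 [ 9.99999931e-01  1.87860287e-04 -3.19108654e-04  6.89809855e-04]
 [-3.59596352e-04  2.86962155e-01 -9.57941852e-01  1.92164757e-02]
 [ 0.00000000e+00  0.00000000e+00  0.00000000e+00  1.00000000e+00]]
tin 0.92 [412.  42.] 6022 (array([ 0.6408, -0.1484,  0.0797,  0.056 ]), -70.2) [0.084 0.105 0.106]
tin 0.71 [172. 157.] 5922 (array([0.5628, 0.0635, 0.0798, 0.056 ]), -21.1) [0.061 0.105 0.106]
tin 0.64 [140.  21.] 2610 (array([0.683 , 0.0636, 0.0562, 0.0429]), -56.1) [0.055 0.104 0.106]
tin 0.58 [327. 185.] 5335 (array([ 0.5222, -0.0729,  0.08  ,  0.0556]), 84.6) [0.071 0.105 0.106]
post 0.82 [430. 162.] [ 0.5433 -0.1637  0.112 ]
post 0.8 [57. 88.] [0.629  0.1342 0.112 ]
post 0.72 [234. 248.] [0.4783 0.0157 0.112 ]
```

Run:
```python
from h import *
p=snapshot("top"); w=cloud(p); z=w[:,:,2]
box=np.zeros(z.shape,bool); box[190:262,170:250]=1
m=box&(z>0.012)&(z<.04); print("tray",rect(w,m),m.sum(),np.nanmedian(z[box&(np.abs(np.mgrid[:400,:640][1]-210)<10)&(np.abs(np.mgrid[:400,:640][0]-225)<10)]))
for u in(290,320,350,380,410,435):
    for v in range(150,190):
        pass
m=(z>0.15)&(z<0.18); m[:,:270]=0; m[:,460:]=0
for y0 in np.arange(-.22,.18,.04):
    k=m&(abs(w[:,:,1]-y0)<.02); print(round(y0,2),k.sum(),np.nanmin(w[k][:,0]).round(3) if k.any() else None)
```

```text
tray (array([0.5037, 0.3907, 0.1521, 0.1479]), -89.9) 509 0.0046526094323628975
-0.22 218 0.71
-0.18 229 0.711
-0.14 207 0.715
-0.1 261 0.66
-0.06 298 0.605
-0.02 370 0.606
0.02 405 0.61
0.06 402 0.615
0.1 406 0.619
0.14 414 0.623
```

View pics/w1.png

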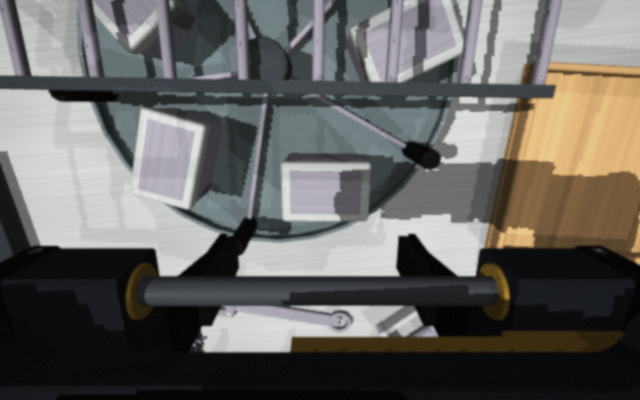

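The wrist view shows tin T1 at (327,185), T2 at (172,157), T5 at (412,42) and T3 at (140,21), with the guard's front bar at row 85. All are plain grey tins on the platter. I go down over T1 for a closer look, gripping across its 80 mm side so the gripper's body stays clear of the guard.

```bash
python3 -m jog '[{"slide":[0.04,-0.26,-1.7]},{"slide":[0.04,-0.26,-3.4]},{"slide":[0.04,-0.26,-3.4]},{"slide":[0.04,-0.26,-3.4]}]' 0 30 | head -2
cat > wl.py <<'E'
from h import *
import sys
s=manip.read_state(); p=snapshot("wrist"); w=cloud(p,s); z=w[:,:,2]
t=s["tcp_pos"]
for d in finder.cut_out("tin_a",p):
    if d["conf"]>.2:
        m=d["region"]; mm=m&(z>0.095)&(z<0.112)
        if mm.sum()>50: print("tin",round(d["conf"],2),np.round(d["at"]),mm.sum(),rect(w,mm),np.nanmedian(z[mm]).round(4))
if len(sys.argv)>1: save(p,sys.argv[1])
E
python3 wl.py w2.png; python3 -c "
from h import *
goto(.522,-.073)"
```

```text
tin 0.9 [165. 158.] 5965 (array([0.5628, 0.0635, 0.0797, 0.0564]), -21.5) 0.1048
tin 0.67 [403.  39.] 5899 (array([ 0.6408, -0.1484,  0.0798,  0.0556]), -70.6) 0.1049
tin 0.65 [127.  21.] 2508 (array([0.6688, 0.0635, 0.0661, 0.0361]), 86.8) 0.1047
tin 0.61 [320. 184.] 5324 (array([ 0.5224, -0.0729,  0.0799,  0.0552]), 84.6) 0.1049
slide [ 0.11 -0.04  0.  ] twist 0 | closing now -95.5 j7 -1.62 tcp [ 0.5187 -0.0719  0.4047] F [-0.57 -0.44  0.79] op 1.001 t 2.2schema error: expected keys slide, twist
```

View pics/w2.png

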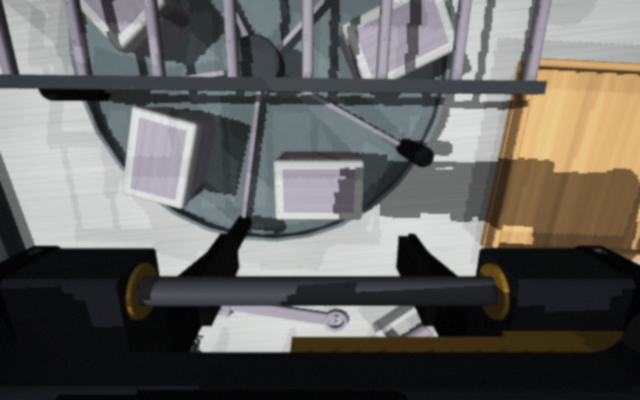

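T1 now spans columns 274-362 in the wrist view, centred on the finger midline (column 318), so I go down in stages.

```bash
python3 -m jog '[{"slide":[0.1,-0.03,-1.6],"twist":0},{"slide":[0.1,-0.03,-3.3],"twist":0},{"slide":[0.1,-0.03,-3.3],"twist":0},{"slide":[0.1,-0.03,-3.3],"twist":0},{"slide":[0.1,-0.03,-3.3],"twist":0}]' 0 30 | head -2
python3 wl.py w3.png; python3 -c "
from h import *
goto(.5225,-.0729,.252)"
```

```text
time: 2.7
tcp_pos: [0.5232, -0.072, 0.3084]
tin 0.93 [417.  31.] 8496 (array([ 0.6289, -0.1468,  0.0928,  0.0355]), 83.8) 0.1049
tin 0.87 [317. 226.] 10669 (array([ 0.5235, -0.0728,  0.0802,  0.0535]), 84.5) 0.105
tin 0.73 [73. 18.] 490 (array([0.6622, 0.0642, 0.031 , 0.0125]), -77.0) 0.1012
tin 0.72 [ 98. 183.] 12312 (array([0.5629, 0.0638, 0.0802, 0.0569]), -20.9) 0.1049
slide [-0.03 -0.04 -1.88] twist 0 | closing now -95.4 j7 -1.67 tcp [ 0.5233 -0.0716  0.3085] F [-0.14  0.63  0.04] op 1.002 t 2.8
```

View pics/w3.png

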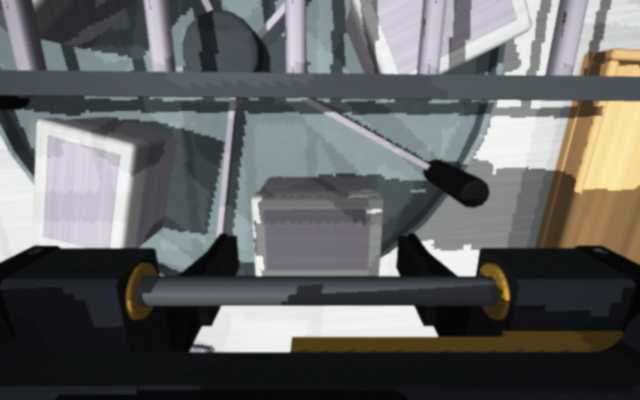

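T1's top face spans columns 254-383, midway between the finger edges at 238 and 398. I go down, grip, lift and weigh.

```bash
python3 -m jog '[{"slide":[-0.02,-0.03,-0.4],"twist":0},{"slide":[-0.02,-0.03,-0.8],"twist":0},{"slide":[-0.02,-0.03,-1.2],"twist":0}]' 0 30 | head -5
python3 -m jog '[{"slide":[0,0,-0.35],"twist":0},{"slide":[0,0,-0.7],"twist":0},{"slide":[0,0,-0.7],"twist":0}]' 0 30 | grep -v rot
python3 -m jog '[{"slide":[0,0,0],"twist":0},{"slide":[0,0,0],"twist":0},{"slide":[0,0,0],"twist":0},{"slide":[0,0,0],"twist":0},{"slide":[0,0,0],"twist":0}]' 1 40 | grep -v rot
```

```text
time: 3.1
tcp_pos: [0.5214, -0.0723, 0.2687]
tool_rot: [[0.996, -0.093, -0.0], [-0.093, -0.996, -0.0], [-0.0, 0.0, -1.0]]
ft_force: [-0.5, 0.2, -0.7]
opening: 0.997
time: 3.4
tcp_pos: [0.5208, -0.0721, 0.2467]
ft_force: [-1.5, -0.7, 0.0]
opening: 1.001
gripper_force: 0.0
time: 3.9
tcp_pos: [0.5218, -0.072, 0.249]
ft_force: [1.2, 1.6, -2.2]
opening: 0.917
gripper_force: 40.0
```

Gripped at about 80 mm opening. Lifting.

```bash
python3 -m jog '[{"slide":[0,0,0.7],"twist":0},{"slide":[0,0,1.6],"twist":0},{"slide":[0,0,3],"twist":0},{"slide":[0,0,3.4],"twist":0},{"slide":[0,0,3.4],"twist":0}]' - 40 | grep -v rot
python3 -m jog '[{"slide":[0,0,0],"twist":0},{"slide":[0,0,0],"twist":0},{"slide":[0,0,0],"twist":0}]' | grep -v rot
python3 - <<'E'
from h import *
goto(.5037,.3907,.36,0); goto(.4961,-.3826,.36,82)
E
```

```text
time: 4.4
tcp_pos: [0.5221, -0.0723, 0.352]
ft_force: [0.1, 0.5, -5.2]
opening: 0.918
gripper_force: 40.0
time: 4.7
tcp_pos: [0.521, -0.0722, 0.3488]
ft_force: [-0.4, -0.4, -5.5]
opening: 0.915
gripper_force: 40.0
slide [-0.58 15.43  0.37] twist -10.58 | closing now -95.3 j7 -1.65 tcp [ 0.521  -0.0722  0.3488] F [-0.39 -0.38 -5.45] op 0.915 t 4.7
slide [ -0.83 -10.35   0.37] twist -0.33 | closing now -95.3 j7 -1.65 tcp [ 0.521  -0.0722  0.3488] F [-0.39 -0.38 -5.45] op 0.915 t 4.7
```

5.4 N means about 0.55 kg, so T1 is full. It goes in the tray, offset to +x with its long side along y.

```bash
for i in 1 2; do python3 -m jog '[{"slide":[0.18,1.5,0],"twist":0.1},{"slide":[0.35,3,0],"twist":0.2},{"slide":[0.36,4.6,0],"twist":0.33},{"slide":[0.36,6.2,0],"twist":0.33},{"slide":[0.36,7.69,0],"twist":0.33}]' | grep -v rot; done
python3 -m jog '[{"slide":[0,0,0],"twist":0},{"slide":[0,0,0],"twist":0},{"slide":[0,0,0],"twist":0}]' | grep -v rot
python3 - <<'E'
from h import *
p=snapshot("top"); w=cloud(p); z=w[:,:,2]
s=manip.read_state(); q=snapshot("wrist"); save(q,"w4.png"); w=cloud(q,s); z=w[:,:,2]
for d in finder.cut_out("tray",q)[:2]:
    m=d["region"]; print(d["conf"],d["at"],rect(w,m&(z>.013)&(z<.035)))
goto(.543,.389,.214,-90)
E
```

```text
time: 5.2
tcp_pos: [0.5319, 0.1606, 0.3499]
ft_force: [1.2, 0.5, -5.4]
opening: 0.913
gripper_force: 40.0
time: 5.7
tcp_pos: [0.5431, 0.391, 0.349]
ft_force: [0.2, -0.3, -3.8]
opening: 0.911
gripper_force: 40.0
time: 6.0
tcp_pos: [0.5439, 0.3879, 0.3494]
ft_force: [0.3, -0.4, -5.4]
opening: 0.915
gripper_force: 40.0
0.93 [312.1, 173.4] (array([0.5489, 0.3885, 0.1506, 0.0651]), 90.0)
slide [-0.04  0.05 -4.55] twist 0.03 | closing now -90.2 j7 -2.48 tcp [0.5442 0.3874 0.3504] F [-0.24 -0.24 -5.12] op 0.917 t 6.15
```

View pics/w4.png

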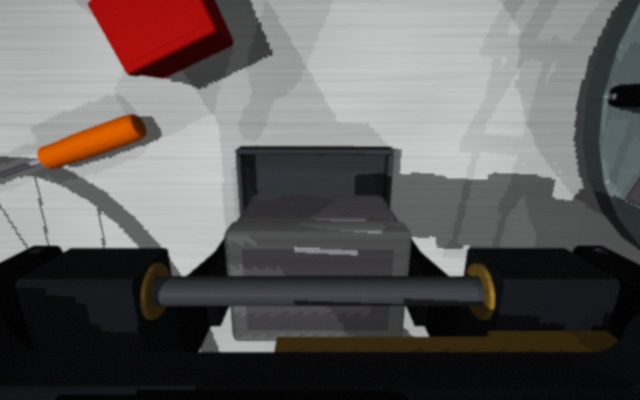

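The wrist view shows the tray outline at columns 237-393 with its far edge at row 148 (x≈0.581), so its centre is (0.506, 0.3885) and the tin is over the far half. Lowering.

```bash
python3 -m jog '[{"slide":[-0.03,0.04,-1.2],"twist":0},{"slide":[-0.03,0.04,-2.4],"twist":0},{"slide":[-0.03,0.04,-3.5],"twist":0},{"slide":[-0.03,0.04,-4.0],"twist":0},{"slide":[-0.03,0.04,-4.0],"twist":0}]' | grep -v rot
python3 -m jog '[{"slide":[0,0,-0.3],"twist":0},{"slide":[0,0,-0.55],"twist":0},{"slide":[0,0,-0.62],"twist":0}]' | grep -v rot
python3 -m jog '[{"slide":[0,0,0],"twist":0},{"slide":[0,0,0],"twist":0},{"slide":[0,0,0],"twist":0},{"slide":[0,0,0],"twist":0}]' 0 | grep -v rot
```

```text
time: 6.65
tcp_pos: [0.5423, 0.3886, 0.2284]
ft_force: [0.3, -0.5, -5.7]
opening: 0.913
gripper_force: 40.0
time: 6.95
tcp_pos: [0.5425, 0.3904, 0.2124]
ft_force: [-0.7, 0.0, -5.5]
opening: 0.914
gripper_force: 40.0
time: 7.35
tcp_pos: [0.5426, 0.3908, 0.2133]
ft_force: [0.8, -1.1, -0.1]
opening: 0.994
gripper_force: 0.0
```

```bash
python3 -m jog '[{"slide":[0,0,1],"twist":0},{"slide":[0,0,2.5],"twist":0},{"slide":[0,0,4],"twist":0},{"slide":[-0.4,-1.25,4.5],"twist":0},{"slide":[-0.6,-2.5,4.5],"twist":0}]' 0.7 5 | grep -v rot
python3 -m jog '[{"slide":[-0.25,-1.6,0],"twist":0},{"slide":[-0.5,-3.2,0],"twist":0},{"slide":[-0.77,-4.8,0],"twist":0},{"slide":[-1,-6.2,0],"twist":0},{"slide":[-1.2,-7.5,0],"twist":0}]' | grep -v rot
python3 -m jog '[{"slide":[-0.35,-2.5,0],"twist":0},{"slide":[-0.35,-2.5,0],"twist":0},{"slide":[-0.35,-2.5,0],"twist":0}]' | grep -v rot
cat > posts.py <<'E'
from h import *
from scipy.optimize import least_squares
s=manip.read_state(); p=snapshot("wrist"); P=[]
for d in finder.place_of("post0",p):
    if d["conf"]>.35: P.append(at_z(p,d["at"],.112,s)[:2]); print("post",round(d["conf"],2),np.round(d["at"]),P[-1].round(4), np.degrees(np.arctan2(P[-1][1]+.029,P[-1][0]-.6345)).round(1), np.hypot(P[-1][1]+.029,P[-1][0]-.6345).round(3))
goto(.478,.0158,.267,-90)
E
python3 posts.py; python3 wl.py
```

```text
time: 7.85
tcp_pos: [0.5234, 0.3174, 0.3513]
ft_force: [0.8, 0.4, -0.4]
opening: 0.628
gripper_force: 0.0
time: 8.35
tcp_pos: [0.4877, 0.0884, 0.3477]
ft_force: [1.1, -0.7, -0.4]
opening: 0.31
gripper_force: 0.0
time: 8.65
tcp_pos: [0.4774, 0.011, 0.3475]
ft_force: [-0.7, 0.0, -0.4]
opening: 0.3
gripper_force: 0.0
post 0.84 [587. 120.] [ 0.544  -0.1667] -123.3 0.165
post 0.6 [310. 217.] [0.4785 0.0146] 164.4 0.162
slide [ 0.01  0.01 -2.69] twist 0.02 | closing now -90.1 j7 -1.67 tcp [0.4778 0.0154 0.3477] F [-0.34  0.25  0.06] op 0.299 t 8.75
tin 0.85 [520.  11.] 1344 (array([ 0.6094, -0.1364,  0.0465,  0.0162]), 86.5) 0.1043
tin 0.57 [245.  93.] 10721 (array([0.5627, 0.0643, 0.0801, 0.0564]), -21.2) 0.1049
tin 0.24 [389.  93.] 975 (array([ 0.5436, -0.0176,  0.3107,  0.148 ]), 89.3) 0.1061
```

```bash
python3 -m jog '[{"slide":[0,0,-0.9],"twist":0},{"slide":[0,0,-1.8],"twist":0},{"slide":[0,0,-2.4],"twist":0},{"slide":[0,0,-2.7],"twist":0},{"slide":[0,0,-2.7],"twist":0}]' 0.7 5 | grep -v rot
python3 -m jog '[{"slide":[0,0,0],"twist":0},{"slide":[0,0,0],"twist":0},{"slide":[0,0,0],"twist":0}]' 1 5 | grep -v rot
python3 -m jog '[{"slide":[-0.08,-0.35,0],"twist":0},{"slide":[-0.15,-0.7,0],"twist":0},{"slide":[-0.19,-1.1,0],"twist":0},{"slide":[-0.2,-1.55,0],"twist":0},{"slide":[-0.19,-2,0],"twist":0}]' | grep -v rot
python3 -m jog '[{"slide":[0,0,0],"twist":0},{"slide":[0,0,0],"twist":0}]' | grep -v rot
```

```text
time: 9.35
tcp_pos: [0.4775, 0.0166, 0.2653]
ft_force: [-0.7, -0.3, 0.2]
opening: 0.299
gripper_force: 0.0
time: 9.65
tcp_pos: [0.4784, 0.0157, 0.2673]
ft_force: [0.4, 0.5, 2.4]
opening: 0.202
gripper_force: 5.0
time: 10.15
tcp_pos: [0.4722, -0.0462, 0.2665]
ft_force: [0.5, 1.9, 3.5]
opening: 0.206
gripper_force: 5.0
time: 10.35
tcp_pos: [0.4723, -0.0461, 0.2664]
ft_force: [-0.2, -0.7, 3.4]
opening: 0.203
gripper_force: 5.0
```

```bash
python3 -m jog '[{"slide":[0,0,0],"twist":0},{"slide":[0,0,0],"twist":0}]' 0.7 5 | grep time
python3 -m jog '[{"slide":[0,0,1.2],"twist":0},{"slide":[0,0,2.5],"twist":0},{"slide":[0.7,1.2,3.2],"twist":0},{"slide":[1.6,2.4,3.2],"twist":0},{"slide":[2.06,2.5,3.2],"twist":0}]' 0 30 | grep tcp
python3 -m jog '[{"slide":[0,0,0],"twist":0},{"slide":[0,0,0],"twist":0}]' | grep tcp
python3 wl.py; python3 -c "
from h import *
goto(.534,.031,.249,90)"
```

```text
time: 10.55
tcp_pos: [0.5348, 0.0366, 0.3633]
tcp_pos: [0.5333, 0.0304, 0.3612]
tin 0.93 [316. 199.] 7100 (array([0.5336, 0.0309, 0.0797, 0.0561]), 0.5) 0.1049
tin 0.84 [222.  34.] 6978 (array([0.6559, 0.0905, 0.0795, 0.0561]), 55.9) 0.1049
slide [ 0.03  0.04 -3.75] twist 0.02 | closing now -90.1 j7 -1.77 tcp [0.5331 0.0297 0.3615] F [ 0.72  0.54 -0.48] op 0.933 t 11.35
```

Exactly as predicted: T2's long axis now lies along x. Gripping across its 56 mm side.

```bash
python3 -m jog '[{"slide":[0.02,0.03,-1.2],"twist":0},{"slide":[0.02,0.03,-2.4],"twist":0},{"slide":[0.02,0.03,-3.3],"twist":0},{"slide":[0.02,0.03,-3.75],"twist":0},{"slide":[0.02,0.03,-3.75],"twist":0}]' 0 40 | grep -v rot
python3 -m jog '[{"slide":[0,0,0],"twist":0},{"slide":[0,0,0],"twist":0},{"slide":[0,0,0],"twist":0},{"slide":[0,0,0],"twist":0},{"slide":[0,0,0],"twist":0}]' 1 40 | grep -v rot
python3 -m jog '[{"slide":[0,0,0.7],"twist":0},{"slide":[0,0,1.6],"twist":0},{"slide":[0,0,3],"twist":0},{"slide":[0,0,3.4],"twist":0},{"slide":[0,0,3.4],"twist":0}]' | grep -v rot
python3 -m jog '[{"slide":[0,0,0],"twist":0},{"slide":[0,0,0],"twist":0},{"slide":[0,0,0],"twist":0}]' | grep -v rot
python3 -c "
from h import *
goto(.5037,.3907,.36,0); goto(.4961,-.3826,.36,82)"
```

```text
time: 11.85
tcp_pos: [0.5333, 0.0305, 0.2481]
ft_force: [1.2, -0.8, 0.9]
opening: 0.999
gripper_force: 0.0
time: 12.35
tcp_pos: [0.5347, 0.0314, 0.2503]
ft_force: [-0.8, -0.9, 1.4]
opening: 0.64
gripper_force: 40.0
time: 12.85
tcp_pos: [0.5352, 0.0315, 0.3536]
ft_force: [-0.4, -0.0, -1.4]
opening: 0.643
gripper_force: 40.0
time: 13.15
tcp_pos: [0.534, 0.0311, 0.35]
ft_force: [-0.4, -0.2, -2.3]
opening: 0.642
gripper_force: 40.0
slide [-1.01 11.99  0.33] twist -11.24 | closing now -90.1 j7 -1.78 tcp [0.534  0.0311 0.35  ] F [-0.37 -0.18 -2.29] op 0.642 t 13.15
slide [ -1.26 -13.79   0.33] twist -0.99 | closing now -90.1 j7 -1.78 tcp [0.534  0.0311 0.35  ] F [-0.37 -0.18 -2.29] op 0.642 t 13.15
```

T2 reads about 1.4–2.3 N on a noisy sensor, so it is empty (a full one would read over 5 N). On to the crate.

```bash
for i in 1 2; do python3 -m jog '[{"slide":[0.03,-1.5,0],"twist":-0.1},{"slide":[0.06,-3,0],"twist":-0.2},{"slide":[0.1,-4.6,0],"twist":-0.3},{"slide":[0.13,-6.2,0],"twist":-0.4},{"slide":[0.13,-7.85,0],"twist":-0.5}]' | grep -v rot; done
python3 -m jog '[{"slide":[0,0,0],"twist":0},{"slide":[0,0,0],"twist":0},{"slide":[0,0,0],"twist":0}]' | grep -v rot
cat > crate.py <<'E'
from h import *
p=snapshot("top"); w=cloud(p); z=w[:,:,2]
for d in finder.cut_out("crate",p)[:1]:
    m=d["region"]; print("top",round(d["conf"],2),d["at"],rect(w,m&(z>.013)&(z<.035)))
s=manip.read_state(); q=snapshot("wrist"); save(q,"w5.png"); w=cloud(q,s); z=w[:,:,2]
for d in finder.cut_out("crate",q)[:1]:
    m=d["region"]; print("wrist",round(d["conf"],2),d["at"],rect(w,m&(z>.02)&(z<.035)))
goto(.542,-.4395,.217,82)
E
python3 crate.py
```

```text
time: 13.65
tcp_pos: [0.5381, -0.2058, 0.3507]
ft_force: [0.7, 0.4, -0.5]
opening: 0.643
gripper_force: 40.0
time: 14.15
tcp_pos: [0.5422, -0.4413, 0.3502]
ft_force: [0.8, 0.2, -0.8]
opening: 0.638
gripper_force: 40.0
time: 14.45
tcp_pos: [0.5428, -0.4383, 0.3506]
ft_force: [-0.0, 1.1, -0.4]
opening: 0.64
gripper_force: 40.0
top 0.77 [477.4, 229.6] (array([ 0.4958, -0.3829,  0.2203,  0.2032]), -8.1)
wrist 0.74 [236.4, 165.1] (array([ 0.4986, -0.3859,  0.2188,  0.2   ]), -8.1)
slide [-0.03 -0.04 -4.5 ] twist -0.01 | closing now -97.9 j7 -1.21 tcp [ 0.543  -0.4382  0.3519] F [ 0.35 -1.02 -1.06] op 0.642 t 14.65
```

View pics/w5.png

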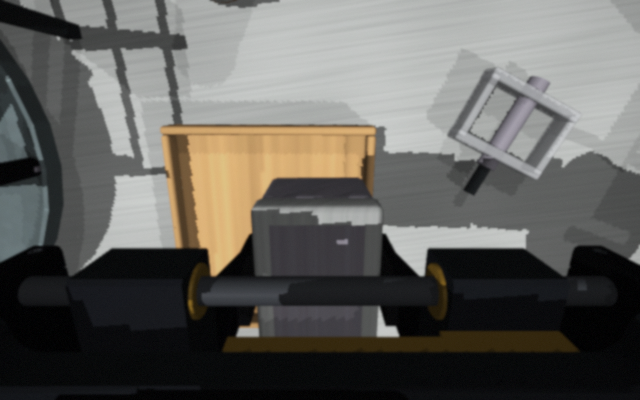

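The crate is at (0.4986, -0.3859), -8.1°, with its rim at columns 163-376 in the wrist view. T2 hangs over its far-right slot, so I lower it and release.

```bash
python3 -m jog '[{"slide":[-0.02,-0.03,-1.2],"twist":0},{"slide":[-0.02,-0.03,-2.4],"twist":0},{"slide":[-0.02,-0.03,-3.5],"twist":0},{"slide":[-0.02,-0.03,-4.1],"twist":0},{"slide":[-0.02,-0.03,-4.5],"twist":0}]' | grep -v rot
python3 -m jog '[{"slide":[0,0,0],"twist":0},{"slide":[0,0,-0.02],"twist":0}]' | grep -v rot
python3 -m jog '[{"slide":[0,0,0],"twist":0},{"slide":[0,0,0],"twist":0},{"slide":[0,0,0],"twist":0}]' 0 | grep -v rot
python3 -m jog '[{"slide":[0,0,1.2],"twist":0},{"slide":[0,0,2.6],"twist":0},{"slide":[0,0,4],"twist":0},{"slide":[0,0.8,4.6],"twist":0.2},{"slide":[0,2.2,4.6],"twist":0.5}]' 0.7 5 | grep -v rot
python3 -c "
from h import *
goto(.52,.09,.35,-90)"
```

```text
time: 15.15
tcp_pos: [0.5416, -0.4399, 0.2157]
ft_force: [-10.2, 10.0, 46.0]
opening: 0.639
gripper_force: 40.0
time: 15.35
tcp_pos: [0.5425, -0.4408, 0.2176]
ft_force: [-0.7, 0.1, -1.1]
opening: 0.641
gripper_force: 40.0
time: 15.65
tcp_pos: [0.5419, -0.4408, 0.2168]
ft_force: [-0.4, -0.5, -0.2]
opening: 0.832
gripper_force: 0.0
time: 16.15
tcp_pos: [0.5416, -0.3778, 0.3585]
ft_force: [0.9, 0.2, 0.2]
opening: 0.546
gripper_force: 0.0
slide [-0.72 15.59 -0.28] twist 0.54 | closing now -94.3 j7 -1.22 tcp [ 0.5416 -0.3778  0.3585] F [0.91 0.22 0.16] op 0.546 t 16.15
```

```bash
for i in 1 2 3; do python3 -m jog '[{"slide":[0.1,1.4,-0.03],"twist":0.18},{"slide":[0.15,2.8,-0.06],"twist":0.18},{"slide":[0.2,4.2,-0.09],"twist":0.18},{"slide":[0.29,5.53,-0.09],"twist":0.18},{"slide":[0.29,5.53,-0.09],"twist":0.18}]' | grep tcp; done
python3 posts.py; python3 wl.py
cat > arc.py <<'E'
import sys,numpy as np
a,b=map(float,sys.argv[1:3]); n=max(1,int(np.ceil(abs(b-a)/8))); th=np.radians(np.linspace(a,b,n+1))
P=np.c_[np.cos(th),np.sin(th)]*.163
print("start",(P[0]+[.6345,-.029]).round(4),"end",(P[-1]+[.6345,-.029]).round(4))
for k in range(0,n,5): print(((P[k+1:k+6]-P[k])/.03).round(2).tolist())
E
python3 -c "
from h import *
goto(.5682,.1199,.267,-90)"
```

```text
tcp_pos: [0.5516, -0.2008, 0.3525]
tcp_pos: [0.5592, -0.0356, 0.3497]
tcp_pos: [0.5669, 0.1297, 0.3468]
post 0.79 [540. 334.] [ 0.4734 -0.0471] -173.6 0.162
post 0.61 [335. 218.] [0.5683 0.1176] 114.3 0.161
slide [-3.   -3.59 -2.64] twist -0.05 | closing now -89.6 j7 -2.0 tcp [0.5679 0.1236 0.3462] F [ 0.61 -1.19 -0.08] op 0.3 t 17.75
tin 0.66 [368.  86.] 8868 (array([0.6562, 0.0908, 0.0802, 0.0562]), 55.6) 0.105
tin 0.21 [486. 149.] 677 (array([0.5557, 0.0631, 0.2803, 0.0883]), 37.6) 0.1059
slide [-0.   -0.04 -2.63] twist -0.01 | closing now -89.9 j7 -2.0 tcp [0.5683 0.1211 0.3459] F [-0.47 -0.24  0.78] op 0.299 t 17.85
```

```bash
python3 -m jog '[{"slide":[0,-0.04,-0.9],"twist":0},{"slide":[0,-0.04,-1.8],"twist":0},{"slide":[0,-0.04,-2.4],"twist":0},{"slide":[0,-0.04,-2.63],"twist":0},{"slide":[0,-0.04,-2.63],"twist":0}]' 0.7 15 | grep -v rot
python3 -m jog '[{"slide":[0,0,0],"twist":0},{"slide":[0,0,0],"twist":0},{"slide":[0,0,0],"twist":0}]' 1 15 | grep -v rot
python3 -m jog '[{"slide":[-0.67,-0.36,0],"twist":0},{"slide":[-1.28,-0.8,0],"twist":0},{"slide":[-1.83,-1.33,0],"twist":0},{"slide":[-2.29,-1.93,0],"twist":0},{"slide":[-2.67,-2.58,0],"twist":0}]' | grep -v rot
```

```text
time: 18.35
tcp_pos: [0.5679, 0.1201, 0.2663]
ft_force: [0.2, -0.0, -0.1]
opening: 0.301
gripper_force: 0.0
time: 18.65
tcp_pos: [0.5686, 0.1211, 0.2683]
ft_force: [0.5, -2.7, 3.1]
opening: 0.203
gripper_force: 15.0
time: 19.15
tcp_pos: [0.4868, 0.0474, 0.2684]
ft_force: [-2.5, 4.3, 6.2]
opening: 0.198
gripper_force: 15.0
```

```bash
python3 -m jog '[{"slide":[-0.28,-0.7,0],"twist":0},{"slide":[-0.47,-1.44,0],"twist":0},{"slide":[-0.55,-2.19,0],"twist":0},{"slide":[-0.52,-2.95,0],"twist":0},{"slide":[-0.39,-3.7,0],"twist":0}]' | grep -v rot
python3 -m jog '[{"slide":[0.24,-0.72,0],"twist":0},{"slide":[0.57,-1.4,0],"twist":0},{"slide":[0.99,-2.03,0],"twist":0},{"slide":[1.5,-2.59,0],"twist":0},{"slide":[2.08,-3.08,0],"twist":0}]' | grep -v rot
python3 -m jog '[{"slide":[0,0,0],"twist":0},{"slide":[0,0,0],"twist":0}]' | grep -v rot
python3 -m jog '[{"slide":[0,0,0],"twist":0},{"slide":[0,0,0],"twist":0}]' 0.7 | grep time
python3 -m jog '[{"slide":[0,0,1.2],"twist":0},{"slide":[0,0,2.5],"twist":0},{"slide":[-0.3,0.9,3.2],"twist":0},{"slide":[-0.6,2.2,3.2],"twist":0},{"slide":[-0.7,3,3.2],"twist":0}]' 0 40 | grep tcp
python3 -m jog '[{"slide":[0,0,0],"twist":0},{"slide":[0,0,0],"twist":0}]' | grep tcp
python3 wl.py
```

```text
time: 19.65
tcp_pos: [0.4759, -0.0658, 0.2683]
ft_force: [-1.4, 3.5, 5.0]
opening: 0.201
gripper_force: 15.0
time: 20.15
tcp_pos: [0.5391, -0.1586, 0.2682]
ft_force: [-2.6, 4.2, 6.3]
opening: 0.203
gripper_force: 15.0
time: 20.35
tcp_pos: [0.5396, -0.1594, 0.2683]
ft_force: [1.0, -1.4, 2.9]
opening: 0.197
gripper_force: 15.0
time: 20.55
tcp_pos: [0.5163, -0.0655, 0.3638]
tcp_pos: [0.5169, -0.0682, 0.3629]
tin 0.96 [314. 196.] 7008 (array([ 0.5205, -0.0691,  0.0796,  0.0561]), -4.8) 0.105
tin 0.8 [144. 139.] 8562 (array([0.5649, 0.0674, 0.0808, 0.0563]), -60.7) 0.1048
```

```bash
python3 -m jog '[{"slide":[0.12,-0.02,-1.2],"twist":-0.6},{"slide":[0.12,-0.02,-2.4],"twist":-0.6},{"slide":[0.12,-0.02,-3.3],"twist":-0.6},{"slide":[0.12,-0.02,-3.8],"twist":-0.6},{"slide":[0.12,-0.02,-3.8],"twist":-0.6}]' 0 40 | grep -v rot
python3 -m jog '[{"slide":[0,0,0],"twist":0},{"slide":[0,0,0],"twist":0},{"slide":[0,0,0],"twist":0},{"slide":[0,0,0],"twist":0},{"slide":[0,0,0],"twist":0}]' 1 40 | grep -v rot
python3 -m jog '[{"slide":[0,0,0.7],"twist":0},{"slide":[0,0,1.6],"twist":0},{"slide":[0,0,3],"twist":0},{"slide":[0,0,3.4],"twist":0},{"slide":[0,0,3.4],"twist":0}]' | grep -v rot
python3 -m jog '[{"slide":[0,0,0],"twist":0},{"slide":[0,0,0],"twist":0},{"slide":[0,0,0],"twist":0}]' | grep -v rot
python3 -c "
from h import *
for i in range(3):print(manip.read_state()['ft_force'])
goto(.4986+.0495+.0067,-.3859-.007+.0475,.36,82)
goto(.467,.3885,.36,0)"
```

```text
time: 21.85
tcp_pos: [0.5201, -0.0703, 0.2469]
ft_force: [-0.3, -0.6, -0.5]
opening: 0.998
gripper_force: 0.0
time: 22.35
tcp_pos: [0.5213, -0.0694, 0.2497]
ft_force: [-0.3, -0.3, 2.4]
opening: 0.639
gripper_force: 40.0
time: 22.85
tcp_pos: [0.5217, -0.0694, 0.3531]
ft_force: [0.1, 0.1, -2.3]
opening: 0.643
gripper_force: 40.0
time: 23.15
tcp_pos: [0.5205, -0.0696, 0.3494]
ft_force: [-0.5, -0.2, -1.6]
opening: 0.641
gripper_force: 40.0
[-0.47882775 -0.24686604 -1.57351416]
[-0.47882775 -0.24686604 -1.57351416]
[-0.47882775 -0.24686604 -1.57351416]
slide [ 1.14 -9.19  0.35] twist -0.43 | closing now -94.5 j7 -1.65 tcp [ 0.5205 -0.0696  0.3494] F [-0.48 -0.25 -1.57] op 0.641 t 23.15
slide [-1.78 15.27  0.35] twist -10.68 | closing now -94.5 j7 -1.65 tcp [ 0.5205 -0.0696  0.3494] F [-0.48 -0.25 -1.57] op 0.641 t 23.15
```

T3 reads 1.6 N, so it is empty. It goes in the crate's far-left slot, with a check of the crate on the way.

```bash
python3 -m jog '[{"slide":[0.2,-1.3,0],"twist":-0.1},{"slide":[0.4,-2.8,0],"twist":-0.2},{"slide":[0.6,-4.3,0],"twist":-0.3},{"slide":[0.8,-5.8,0],"twist":-0.4},{"slide":[0.9,-7.2,0],"twist":-0.43}]' | grep tcp
python3 -m jog '[{"slide":[0.1,-1,0],"twist":0},{"slide":[0.24,-1.99,0],"twist":0},{"slide":[0.24,-1.99,0],"twist":0},{"slide":[0.24,-1.99,0],"twist":0}]' | grep -v rot
cat > crate.py <<'E'
from h import *
s=manip.read_state(); q=snapshot("wrist"); w=cloud(q,s); z=w[:,:,2]
for d in finder.cut_out("crate",q)[:1]:
    m=d["region"]; print("crate wrist",round(d["conf"],2),rect(w,m&(z>.02)&(z<.035)))
p=snapshot("top"); w=cloud(p); z=w[:,:,2]
for d in finder.cut_out("crate",p)[:1]:
    m=d["region"]; print("crate top",round(d["conf"],2),rect(w,m&(z>.02)&(z<.035)))
for d in finder.cut_out("tin_a",p):
    mm=d["region"]&(z>.055)&(z<.08)
    if mm.sum()>80: print("tin",rect(w,mm),mm.sum())
E
python3 crate.py; python3 -c "
from h import *
goto(.5547,-.3454,.217,82)"
```

```text
tcp_pos: [0.5479, -0.2877, 0.3497]
time: 24.05
tcp_pos: [0.5549, -0.3457, 0.3494]
ft_force: [0.0, 0.8, -1.4]
opening: 0.641
gripper_force: 40.0
crate wrist 0.95 (array([ 0.4986, -0.3858,  0.2186,  0.1995]), -8.1)
crate top 0.62 (array([ 0.4954, -0.3823,  0.2198,  0.2021]), -8.3)
tin (array([0.3414, 0.3301, 0.0801, 0.0573]), 45.5) 659
tin (array([0.6816, 0.5088, 0.0802, 0.0583]), -67.6) 559
tin (array([ 0.5226, -0.436 ,  0.0553,  0.0481]), 81.3) 301
tin (array([0.5396, 0.3908, 0.0808, 0.056 ]), -89.5) 624
slide [-0.03 -0.06 -4.47] twist -0.02 | closing now -97.9 j7 -1.34 tcp [ 0.5556 -0.3437  0.3511] F [-1.2   0.88 -1.74] op 0.643 t 24.3
```

```bash
python3 -m jog '[{"slide":[-0.02,-0.05,-1.2],"twist":0},{"slide":[-0.02,-0.05,-2.4],"twist":0},{"slide":[-0.02,-0.05,-3.4],"twist":0},{"slide":[-0.02,-0.05,-3.9],"twist":0},{"slide":[-0.02,-0.05,-4],"twist":0}]' | grep -v rot
python3 -m jog '[{"slide":[0,0,-0.1],"twist":0},{"slide":[0,0,-0.25],"twist":0},{"slide":[0,0,-0.4],"twist":0},{"slide":[0,0,-0.45],"twist":0},{"slide":[0,0,-0.45],"twist":0}]' | grep -v rot
python3 -m jog '[{"slide":[0,0,0],"twist":0},{"slide":[0,0,0],"twist":0},{"slide":[0,0,0],"twist":0}]' 0.15 | grep -v rot
python3 -m jog '[{"slide":[0,0,1.2],"twist":0},{"slide":[0,0,2.6],"twist":0},{"slide":[0,0,4],"twist":0},{"slide":[-0.3,0.8,4.5],"twist":0.2},{"slide":[-0.5,2.2,4.5],"twist":0.5}]' 0.7 5 | grep -v rot
python3 arc.py 162.2 222.2
python3 -c "
from h import *
goto(.4794,.0208,.35,-90)"
```

```text
time: 24.8
tcp_pos: [0.5541, -0.3459, 0.2293]
ft_force: [0.1, 0.2, -0.9]
opening: 0.641
gripper_force: 40.0
time: 25.3
tcp_pos: [0.5546, -0.3467, 0.2177]
ft_force: [0.2, 0.0, -0.8]
opening: 0.639
gripper_force: 40.0
time: 25.6
tcp_pos: [0.5548, -0.3468, 0.218]
ft_force: [0.3, -0.4, 0.2]
opening: 0.806
gripper_force: 0.0
time: 26.1
tcp_pos: [0.5396, -0.2837, 0.3563]
ft_force: [0.1, 0.3, -0.2]
opening: 0.483
gripper_force: 0.0
start [0.4793 0.0208] end [ 0.5137 -0.1385]
[[-0.17, -0.69], [-0.25, -1.4], [-0.24, -2.11], [-0.14, -2.81], [0.06, -3.49]]
[[0.28, -0.65], [0.65, -1.26], [1.09, -1.82]]
slide [-2.01 10.15 -0.21] twist 0.53 | closing now -94.3 j7 -1.34 tcp [ 0.5396 -0.2837  0.3563] F [ 0.09  0.33 -0.18] op 0.483 t 26.1
```

```bash
for i in 1 2; do python3 -m jog '[{"slide":[-0.3,1.3,-0.1],"twist":0.26},{"slide":[-0.6,2.6,-0.1],"twist":0.26},{"slide":[-0.8,3.9,-0.1],"twist":0.26},{"slide":[-1,5.07,-0.1],"twist":0.26},{"slide":[-1,5.07,-0.1],"twist":0.26}]' | grep tcp; done
python3 posts.py; python3 wl.py
```

```text
tcp_pos: [0.5094, -0.1224, 0.3503]
tcp_pos: [0.4789, 0.0287, 0.3473]
post 0.8 [326. 216.] [0.4816 0.0221] 161.5 0.161
post 0.56 [606. 134.] [ 0.5402 -0.1607] -125.6 0.162
slide [-0.06 -0.27 -2.67] twist -0.04 | closing now -89.7 j7 -1.69 tcp [0.4797 0.0239 0.347 ] F [ 0.79 -1.58  0.86] op 0.301 t 27.2
tin 0.9 [251.  92.] 10700 (array([0.5646, 0.068 , 0.0801, 0.0561]), -60.6) 0.1049
```

```bash
python3 -m jog '[{"slide":[0.02,0,-0.9],"twist":0},{"slide":[0.02,0,-1.8],"twist":0},{"slide":[0.02,0,-2.4],"twist":0},{"slide":[0.02,0,-2.65],"twist":0},{"slide":[0.02,0,-2.65],"twist":0}]' 0.7 15 | grep -v rot
python3 -m jog '[{"slide":[0,0,0],"twist":0},{"slide":[0,0,0],"twist":0},{"slide":[0,0,0],"twist":0}]' 1 15 | grep -v rot
python3 -m jog '[{"slide":[-0.17,-0.69,0],"twist":0},{"slide":[-0.25,-1.4,0],"twist":0},{"slide":[-0.24,-2.11,0],"twist":0},{"slide":[-0.14,-2.81,0],"twist":0},{"slide":[0.06,-3.49,0],"twist":0}]' | grep -v rot
python3 -m jog '[{"slide":[0.28,-0.65,0],"twist":0},{"slide":[0.65,-1.26,0],"twist":0},{"slide":[1.09,-1.82,0],"twist":0},{"slide":[1.09,-1.82,0],"twist":0},{"slide":[1.09,-1.82,0],"twist":0}]' | grep -v rot
python3 -m jog '[{"slide":[0,0,0],"twist":0},{"slide":[0,0,0],"twist":0}]' 0.7 | grep time
python3 -m jog '[{"slide":[0,0,1.2],"twist":0},{"slide":[0,0,2.5],"twist":0},{"slide":[0,0.9,3.2],"twist":0},{"slide":[0,2.2,3.2],"twist":0},{"slide":[0.05,3.2,3.2],"twist":0}]' 0 40 | grep tcp
python3 -m jog '[{"slide":[0,0,0],"twist":0},{"slide":[0,0,0],"twist":0}]' | grep tcp
python3 wl.py;python3 -c "
from h import *
goto(.515,-.043,.249,90)"
```

```text
time: 27.8
tcp_pos: [0.4801, 0.0224, 0.2662]
ft_force: [-0.6, -0.3, 0.5]
opening: 0.302
gripper_force: 0.0
time: 28.1
tcp_pos: [0.4808, 0.0233, 0.2681]
ft_force: [0.4, -0.0, 2.1]
opening: 0.203
gripper_force: 15.0
time: 28.6
tcp_pos: [0.4822, -0.0813, 0.268]
ft_force: [-1.5, 2.4, 5.1]
opening: 0.201
gripper_force: 15.0
time: 29.1
tcp_pos: [0.5159, -0.1377, 0.268]
ft_force: [-0.4, -2.4, 5.4]
opening: 0.201
gripper_force: 15.0
time: 29.3
tcp_pos: [0.5158, -0.0373, 0.3637]
tcp_pos: [0.5158, -0.0388, 0.3627]
tin 0.89 [320. 201.] 7019 (array([ 0.5165, -0.0423,  0.0794,  0.0562]), 0.0) 0.1049
tin 0.74 [158. 113.] 9052 (array([0.5847, 0.0802, 0.0799, 0.0563]), -48.1) 0.1049
slide [-0.03 -0.07 -3.79] twist -0.01 | closing now -89.9 j7 -1.61 tcp [ 0.5159 -0.0408  0.3626] F [ 0.63 -0.43  0.6 ] op 0.933 t 30.1
```

```bash
python3 -m jog '[{"slide":[0.02,-0.05,-1.2],"twist":0},{"slide":[0.02,-0.05,-2.4],"twist":0},{"slide":[0.02,-0.05,-3.3],"twist":0},{"slide":[0.02,-0.05,-3.8],"twist":0},{"slide":[0.02,-0.05,-3.8],"twist":0}]' 0 40 | grep -v rot
python3 -m jog '[{"slide":[0,0,0],"twist":0},{"slide":[0,0,0],"twist":0},{"slide":[0,0,0],"twist":0},{"slide":[0,0,0],"twist":0},{"slide":[0,0,0],"twist":0}]' 1 40 | grep -v rot
python3 -m jog '[{"slide":[0,0,0.7],"twist":0},{"slide":[0,0,1.6],"twist":0},{"slide":[0,0,3],"twist":0},{"slide":[0,0,3.4],"twist":0},{"slide":[0,0,3.4],"twist":0}]' | grep -v rot
python3 -m jog '[{"slide":[0,0,0],"twist":0},{"slide":[0,0,0],"twist":0},{"slide":[0,0,0],"twist":0}]' | grep -v rot
python3 -c "
from h import *
goto(.4986-.0495-.0067,-.3859+.007-.0475,.35,82)
goto(.467,.3885,.35,0)"
```

```text
time: 30.6
tcp_pos: [0.5158, -0.0423, 0.247]
ft_force: [-0.9, -0.5, 0.2]
opening: 0.999
gripper_force: 0.0
time: 31.1
tcp_pos: [0.517, -0.0413, 0.2497]
ft_force: [-0.9, -0.3, 2.2]
opening: 0.643
gripper_force: 40.0
time: 31.6
tcp_pos: [0.5175, -0.0412, 0.353]
ft_force: [-0.4, -0.1, -1.2]
opening: 0.638
gripper_force: 40.0
time: 31.9
tcp_pos: [0.5163, -0.0414, 0.3495]
ft_force: [-0.2, -0.0, -1.8]
opening: 0.637
gripper_force: 40.0
slide [ -2.46 -12.83   0.02] twist -1.02 | closing now -89.8 j7 -1.62 tcp [ 0.5163 -0.0414  0.3495] F [-0.16 -0.02 -1.8 ] op 0.637 t 31.9
slide [-1.64 14.33  0.02] twist 11.23 | closing now -89.8 j7 -1.62 tcp [ 0.5163 -0.0414  0.3495] F [-0.16 -0.02 -1.8 ] op 0.637 t 31.9
```

T4 reads 1.8 N, so it is empty. It goes in the crate's near-right slot.

```bash
for i in 1 2; do python3 -m jog '[{"slide":[-0.2,-1.3,0],"twist":-0.1},{"slide":[-0.5,-2.7,0],"twist":-0.2},{"slide":[-0.8,-4.1,0],"twist":-0.35},{"slide":[-1.05,-5.4,0],"twist":-0.51},{"slide":[-1.23,-6.41,0],"twist":-0.51}]' | grep tcp; done
python3 -m jog '[{"slide":[0,0,0],"twist":0},{"slide":[0,0,0],"twist":0},{"slide":[0,0,0],"twist":0}]' | grep -v rot
python3 crate.py; python3 -c "
from h import *
goto(.4424,-.4264,.217,82)"
```

```text
tcp_pos: [0.4786, -0.2364, 0.35]
tcp_pos: [0.4415, -0.4287, 0.3495]
time: 33.2
tcp_pos: [0.4437, -0.4245, 0.3503]
ft_force: [-0.3, 0.3, -1.6]
opening: 0.642
gripper_force: 40.0
crate wrist 0.7 (array([ 0.4987, -0.386 ,  0.219 ,  0.1999]), -8.1)
crate top 0.85 (array([ 0.4956, -0.3824,  0.2198,  0.2017]), -8.2)
tin (array([0.3414, 0.3301, 0.0801, 0.0565]), 45.6) 665
tin (array([0.5397, 0.3905, 0.0797, 0.0561]), -89.8) 616
tin (array([0.6812, 0.5086, 0.0797, 0.057 ]), -66.9) 546
tin (array([ 0.5501, -0.3445,  0.0795,  0.0575]), -7.9) 647
slide [-0.04 -0.05 -4.47] twist -0.01 | closing now -97.9 j7 -1.1 tcp [ 0.4435 -0.425   0.3512] F [-0.21  0.78 -1.89] op 0.637 t 33.45
```

```bash
python3 -m jog '[{"slide":[-0.03,-0.04,-1.2],"twist":0},{"slide":[-0.03,-0.04,-2.4],"twist":0},{"slide":[-0.03,-0.04,-3.4],"twist":0},{"slide":[-0.03,-0.04,-3.9],"twist":0},{"slide":[-0.03,-0.04,-4],"twist":0}]' | grep -v rot
python3 -m jog '[{"slide":[0,0,-0.1],"twist":0},{"slide":[0,0,-0.25],"twist":0},{"slide":[0,0,-0.4],"twist":0},{"slide":[0,0,-0.45],"twist":0},{"slide":[0,0,-0.45],"twist":0}]' | grep -v rot
python3 -m jog '[{"slide":[0,0,0],"twist":0},{"slide":[0,0,0],"twist":0},{"slide":[0,0,0],"twist":0}]' 0.15 | grep -v rot
python3 -m jog '[{"slide":[0,0,1.2],"twist":0},{"slide":[0,0,2.6],"twist":0},{"slide":[0,0,4],"twist":0},{"slide":[0.2,0.8,4.5],"twist":0.2},{"slide":[0.3,2.2,4.5],"twist":0.5}]' 0.7 5 | grep -v rot
python3 arc.py 150.5 198.5
python3 -c "
from h import *
goto(.4926,.0513,.35,-90)"
```

```text
time: 33.95
tcp_pos: [0.4416, -0.4264, 0.2293]
ft_force: [0.3, -0.4, -0.3]
opening: 0.64
gripper_force: 40.0
time: 34.45
tcp_pos: [0.4421, -0.4271, 0.2177]
ft_force: [-0.1, 0.3, -2.1]
opening: 0.639
gripper_force: 40.0
time: 34.75
tcp_pos: [0.4423, -0.4273, 0.2181]
ft_force: [-0.2, -0.1, 0.4]
opening: 0.808
gripper_force: 0.0
time: 35.25
tcp_pos: [0.4515, -0.3636, 0.3564]
ft_force: [1.0, 0.1, -0.0]
opening: 0.483
gripper_force: 0.0
start [0.4926 0.0513] end [ 0.4799 -0.0807]
[[-0.33, -0.68], [-0.55, -1.41], [-0.68, -2.15], [-0.7, -2.91], [-0.61, -3.67]]
[[0.19, -0.73]]
slide [ 1.37 13.83 -0.21] twist 0.52 | closing now -94.2 j7 -1.11 tcp [ 0.4515 -0.3636  0.3564] F [ 1.03  0.1  -0.03] op 0.483 t 35.25
```

```bash
for i in 1 2; do python3 -m jog '[{"slide":[0.15,1.4,-0.1],"twist":0.26},{"slide":[0.3,2.8,-0.1],"twist":0.26},{"slide":[0.45,4.2,-0.1],"twist":0.26},{"slide":[0.6,5.6,-0.1],"twist":0.26},{"slide":[0.68,6.91,-0.1],"twist":0.26}]' | grep tcp; done
python3 -m jog '[{"slide":[0,0,0],"twist":0},{"slide":[0,0,0],"twist":0}]' | grep tcp
python3 posts.py; python3 wl.py;python3 -c "
from h import *
goto(.4926,.0513,.267,-90)"
```

```text
tcp_pos: [0.4717, -0.1516, 0.3501]
tcp_pos: [0.4919, 0.0556, 0.3472]
tcp_pos: [0.4918, 0.0545, 0.3469]
post 0.97 [317. 215.] [0.4946 0.0536] 149.4 0.162
post 0.69 [281.  84.] [0.5819 0.0766] 116.5 0.118
post 0.67 [596. 189.] [ 0.515  -0.1383] -137.5 0.162
slide [-0.47 -1.22 -2.65] twist -0.01 | closing now -89.9 j7 -1.78 tcp [0.492  0.0523 0.3466] F [ 0.21  0.57 -0.08] op 0.298 t 36.55
tin 0.66 [273.  78.] 10948 (array([0.5846, 0.0805, 0.0799, 0.0562]), -48.3) 0.1049
slide [ 0.02 -0.02 -2.65] twist -0.0 | closing now -90.0 j7 -1.78 tcp [0.492  0.0519 0.3465] F [ 0.32  0.41 -0.22] op 0.301 t 36.65
```

```bash
python3 -m jog '[{"slide":[0.05,0,-0.9],"twist":0},{"slide":[0.05,0,-1.8],"twist":0},{"slide":[0.05,0,-2.4],"twist":0},{"slide":[0.05,0,-2.65],"twist":0},{"slide":[0.05,0,-2.65],"twist":0}]' 0.7 15 | grep -v rot
python3 -m jog '[{"slide":[0,0,0],"twist":0},{"slide":[0,0,0],"twist":0},{"slide":[0,0,0],"twist":0}]' 1 15 | grep -v rot
python3 -m jog '[{"slide":[-0.33,-0.68,0],"twist":0},{"slide":[-0.55,-1.41,0],"twist":0},{"slide":[-0.68,-2.15,0],"twist":0},{"slide":[-0.7,-2.91,0],"twist":0},{"slide":[-0.61,-3.67,0],"twist":0}]' | grep -v rot
python3 -m jog '[{"slide":[0.19,-0.73,0],"twist":0},{"slide":[0.19,-0.73,0],"twist":0},{"slide":[0.19,-0.73,0],"twist":0}]' | grep -v rot
python3 -m jog '[{"slide":[0,0,0],"twist":0},{"slide":[0,0,0],"twist":0}]' 0.7 | grep time
python3 -m jog '[{"slide":[0,0,1.2],"twist":0},{"slide":[0,0,2.5],"twist":0},{"slide":[0.5,0.9,3.2],"twist":0},{"slide":[1,2.2,3.2],"twist":0},{"slide":[1.33,2.93,3.2],"twist":0}]' 0 40 | grep tcp
python3 -m jog '[{"slide":[0,0,0],"twist":0},{"slide":[0,0,0],"twist":0}]' | grep tcp
python3 wl.py;python3 -c "
from h import *
goto(.52,.007,.249,90)"
```

```text
time: 37.15
tcp_pos: [0.4931, 0.0526, 0.2663]
ft_force: [-0.1, 0.1, -0.3]
opening: 0.297
gripper_force: 0.0
time: 37.45
tcp_pos: [0.4941, 0.0533, 0.2682]
ft_force: [-0.2, -1.7, 1.6]
opening: 0.201
gripper_force: 15.0
time: 37.95
tcp_pos: [0.4749, -0.0562, 0.2682]
ft_force: [-2.5, 2.3, 3.9]
opening: 0.202
gripper_force: 15.0
time: 38.25
tcp_pos: [0.481, -0.0796, 0.2681]
ft_force: [-2.2, -2.2, 6.5]
opening: 0.203
gripper_force: 15.0
time: 38.45
tcp_pos: [0.5213, 0.0133, 0.3644]
tcp_pos: [0.5205, 0.0102, 0.3627]
tin 0.97 [321. 202.] 7026 (array([0.5203, 0.0071, 0.0799, 0.0562]), -0.2) 0.1049
slide [-0.01 -0.05 -3.79] twist -0.01 | closing now -89.9 j7 -1.73 tcp [0.5204 0.0085 0.3627] F [-0.28 -1.1  -0.34] op 0.939 t 39.25
```

```bash
python3 -m jog '[{"slide":[0,-0.04,-1.2],"twist":0},{"slide":[0,-0.04,-2.4],"twist":0},{"slide":[0,-0.04,-3.3],"twist":0},{"slide":[0,-0.04,-3.8],"twist":0},{"slide":[0,-0.04,-3.8],"twist":0}]' 0 40 | grep -v rot
python3 -m jog '[{"slide":[0,0,0],"twist":0},{"slide":[0,0,0],"twist":0},{"slide":[0,0,0],"twist":0},{"slide":[0,0,0],"twist":0},{"slide":[0,0,0],"twist":0}]' 1 40 | grep -v rot
python3 -m jog '[{"slide":[0,0,0.7],"twist":0},{"slide":[0,0,1.6],"twist":0},{"slide":[0,0,3],"twist":0},{"slide":[0,0,3.4],"twist":0},{"slide":[0,0,3.4],"twist":0}]' | grep -v rot
python3 -m jog '[{"slide":[0,0,0],"twist":0},{"slide":[0,0,0],"twist":0},{"slide":[0,0,0],"twist":0}]' | grep -v rot
python3 -c "
from h import *
goto(.4986-.0495+.0067,-.3859+.007+.0475,.35,82)
goto(.467,.3885,.35,0)"
```

```text
time: 39.75
tcp_pos: [0.5197, 0.0071, 0.2472]
ft_force: [-0.3, 0.7, -0.2]
opening: 1.003
gripper_force: 0.0
time: 40.25
tcp_pos: [0.5209, 0.0082, 0.2497]
ft_force: [-0.9, -0.4, 2.3]
opening: 0.64
gripper_force: 40.0
time: 40.75
tcp_pos: [0.521, 0.0083, 0.3518]
ft_force: [0.1, 1.1, -8.4]
opening: 0.636
gripper_force: 40.0
time: 41.05
tcp_pos: [0.5201, 0.008, 0.3491]
ft_force: [0.2, 0.1, -7.5]
opening: 0.639
gripper_force: 40.0
slide [ -2.14 -11.31   0.03] twist -1.02 | closing now -89.8 j7 -1.73 tcp [0.5201 0.008  0.3491] F [ 0.21  0.08 -7.53] op 0.639 t 41.05
slide [-1.77 12.68  0.03] twist 11.23 | closing now -89.8 j7 -1.73 tcp [0.5201 0.008  0.3491] F [ 0.21  0.08 -7.53] op 0.639 t 41.05
```

T5 reads 7.5 N (about 0.77 kg), so it is full. It goes in the tray's near half, turned 90° so the two tins lie side by side.

```bash
for i in 1 2 3; do python3 -m jog '[{"slide":[-0.1,0.9,0],"twist":0.8},{"slide":[-0.25,1.8,0],"twist":1.6},{"slide":[-0.4,2.7,0],"twist":2.4},{"slide":[-0.5,3.6,0],"twist":3.2},{"slide":[-0.59,4.23,0],"twist":3.75}]' | grep tcp; done
python3 -m jog '[{"slide":[0,0,0],"twist":0},{"slide":[0,0,0],"twist":0},{"slide":[0,0,0],"twist":0}]' | grep -v rot
python3 - <<'E'
from h import *
s=manip.read_state(); q=snapshot("wrist"); save(q,"w6.png"); w=cloud(q,s); z=w[:,:,2]
for d in finder.cut_out("tray",q)[:1]:
    m=d["region"]; print("tray w",d["conf"],rect(w,m&(z>.018)&(z<.032)))
for d in finder.cut_out("tin_a",q)[:3]:
    mm=d["region"]&(z>.055)&(z<.08)
    if mm.sum()>80: print("tin w",rect(w,mm),mm.sum())
goto(.467,.3885,.214,0)
E
```

```text
tcp_pos: [0.5022, 0.1372, 0.3503]
tcp_pos: [0.4845, 0.2638, 0.3502]
tcp_pos: [0.4671, 0.3904, 0.3498]
time: 42.85
tcp_pos: [0.4684, 0.3877, 0.3502]
ft_force: [-0.6, 0.2, -7.6]
opening: 0.64
gripper_force: 40.0
tray w 0.57 (array([0.5111, 0.3886, 0.1495, 0.1494]), -1.5)
tin w (array([0.553 , 0.3866, 0.0798, 0.0559]), 89.4) 5966
tin w (array([0.6831, 0.5069, 0.08  , 0.0578]), -67.7) 7820
slide [-0.04  0.02 -4.56] twist -0.01 | closing now 0.0 j7 -1.08 tcp [0.4683 0.3878 0.3508] F [ 0.82  0.41 -7.14] op 0.644 t 43.0
```

View pics/w6.png

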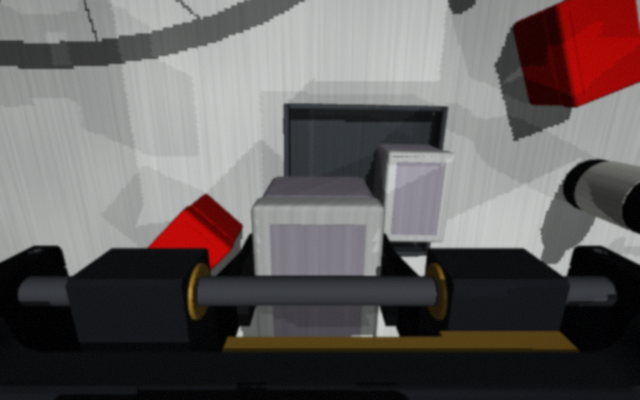

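The view shows the tray rim at columns 284-447 with T1 in its right half at (416,200). T1 and the tray look shifted in +x from before, so I check with the top camera.

Run:
```python
from h import *
p=snapshot("top"); w=cloud(p); z=w[:,:,2]
for d in finder.cut_out("tin_a",p):
    mm=d["region"]&(z>.055)&(z<.08)
    if mm.sum()>80: print("tin",rect(w,mm),mm.sum())
box=np.zeros(z.shape,bool); box[170:275,150:270]=1
m=box&(z>.016)&(z<.032); print("tray top",rect(w,m),m.sum())
s=manip.read_state(); q=snapshot("wrist"); w=cloud(q,s); z=w[:,:,2]
m=(z>.019)&(z<.029)&(abs(w[:,:,0]-.51)<.12)&(w[:,:,1]>.395)&(w[:,:,1]<.52); print("tray w",rect(w,m),m.sum(),np.nanpercentile(w[m][:,0],[0,1,99,100]).round(4),np.nanpercentile(w[m][:,1],[98,100]))
```

```text
tin (array([ 0.4381, -0.4244,  0.0795,  0.0572]), -6.8) 685
tin (array([ 0.5383, -0.4384,  0.08  ,  0.0583]), -6.8) 656
tin (array([0.6816, 0.5085, 0.0807, 0.0568]), -67.2) 562
tin (array([0.5508, 0.385 , 0.077 , 0.0557]), 89.7) 551
tin (array([ 0.5503, -0.3442,  0.0798,  0.0563]), -7.7) 643
tray top (array([0.5591, 0.407 , 0.3013, 0.1548]), 49.1) 290
tray w (array([0.5121, 0.4292, 0.1499, 0.0674]), -1.0) 1727 [0.4367 0.4373 0.5865 0.5873] [0.46303017 0.46384798]
```

The tray was knocked to centre (0.512, 0.3885), with T1 still well inside it. I retarget T5 to x = 0.473 and lower it gently.

```bash
python3 -m jog '[{"slide":[0.15,0.02,-1.2],"twist":-0.1},{"slide":[0.15,0.02,-2.4],"twist":-0.1},{"slide":[0.15,0.02,-3.4],"twist":-0.1},{"slide":[0.15,0.02,-3.9],"twist":-0.1},{"slide":[0.15,0.02,-4.05],"twist":-0.1}]' | grep -v rot
python3 -m jog '[{"slide":[0,0,-0.1],"twist":0},{"slide":[0,0,-0.25],"twist":0},{"slide":[0,0,-0.4],"twist":0},{"slide":[0,0,-0.5],"twist":0},{"slide":[0,0,-0.5],"twist":0}]' | grep -v rot
python3 -m jog '[{"slide":[0,0,0],"twist":0},{"slide":[0,0,0],"twist":0},{"slide":[0,0,0],"twist":0}]' 0.29 | grep -v rot
python3 -m jog '[{"slide":[0,0,1.2],"twist":0},{"slide":[0,0,2.6],"twist":0},{"slide":[0,0,4],"twist":0},{"slide":[0,-1.2,4.5],"twist":0},{"slide":[0,-2.5,4.5],"twist":0}]' | grep -v rot
for i in 1 2; do python3 -m jog '[{"slide":[0,-1.5,0],"twist":0},{"slide":[0,-3,0],"twist":0},{"slide":[0,-4.5,0],"twist":0},{"slide":[0,-4.5,0],"twist":0}]' | grep tcp; done
python3 - <<'E'
from h import *
p=snapshot("top"); w=cloud(p); z=w[:,:,2]; save(p,"top2.png",(150,100,550,300),2)
for d in finder.cut_out("tin_a",p):
    mm=d["region"]&(z>.055)&(z<.08)
    if mm.sum()>80: print("tin",rect(w,mm),mm.sum())
for q in("crate","tray"):
  for d in finder.cut_out(q,p)[:1]: print(q,rect(w,d["region"]&(z>.016)&(z<.032)))
E
```

```text
time: 43.65
tcp_pos: [0.472, 0.3888, 0.228]
ft_force: [0.0, -1.2, -7.4]
opening: 0.637
gripper_force: 40.0
time: 44.15
tcp_pos: [0.4721, 0.3894, 0.2144]
ft_force: [0.3, -0.1, -7.6]
opening: 0.642
gripper_force: 40.0
time: 44.45
tcp_pos: [0.4725, 0.3902, 0.216]
ft_force: [0.2, 0.6, 0.0]
opening: 0.704
gripper_force: 0.0
time: 44.95
tcp_pos: [0.4716, 0.3168, 0.3536]
ft_force: [0.4, -1.0, -0.2]
opening: 0.71
gripper_force: 0.0
tcp_pos: [0.4744, 0.1711, 0.3493]
tcp_pos: [0.4726, 0.0377, 0.3498]
tin (array([0.5507, 0.3877, 0.0808, 0.0559]), 90.0) 612
tin (array([ 0.55  , -0.3449,  0.0798,  0.058 ]), -8.8) 648
tin (array([0.4704, 0.3882, 0.0807, 0.0558]), 87.0) 627
tin (array([ 0.5382, -0.4375,  0.0798,  0.057 ]), -8.0) 673
tin (array([0.3414, 0.3302, 0.0804, 0.0565]), 45.0) 666
tin (array([0.6817, 0.5086, 0.0789, 0.0573]), -66.6) 554
tin (array([ 0.4385, -0.4248,  0.0795,  0.0577]), -8.3) 686
crate (array([ 0.4957, -0.3824,  0.2204,  0.2005]), -8.1)
tray (array([0.5077, 0.3897, 0.1511, 0.1474]), 88.9)
```

View pics/top2.png

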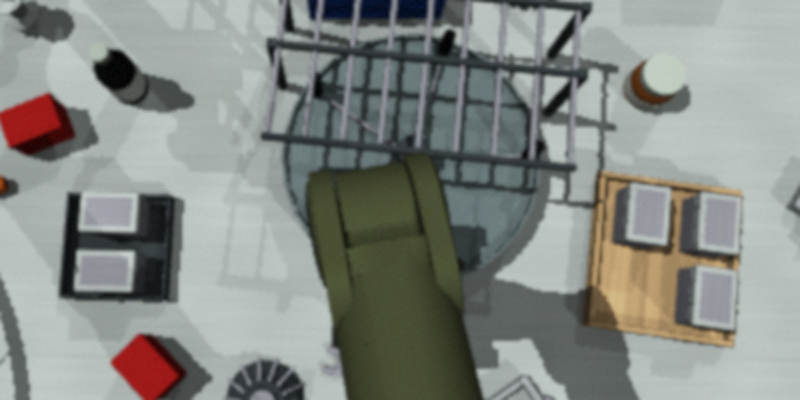

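The top view shows two tins flat in the tray, at (108,212) and (105,271) in the crop. Three lie flat in the crate, at (648,213), (715,222) and (710,297). All are within the limits (largest tray offset is about 43 mm against 48) and the arm is clear, so I hand in.

```bash
python3 -c "
from rig import manip
print(manip.finish_job())"
```

```text
the job is handed in; nothing more can be done
None
```

I handed the job in after about 46 s of robot time: both full tins are in the steel tray and the three empty ones in the plywood crate, all flat and inside the limits in the last picture, though the hand-in returned no verdict.

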